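# Seat the cuvette under the photometer's push-latch cover

### The job

The cuvette in the bench photometer was not pushed home. Press the white cover at its green mark to pop it open, press the orange-capped cuvette straight down until it is fully home, then swing the cover down and press it again so that it stays latched shut. Only press and push with the fingertips: do not pull the cuvette up, and leave the bottles, dish, timer and forceps where they are.

Things in the scene. Friction and masses are not known exactly. Their poses are not given: they have to be found in the camera images.
- photometer: grey bench photometer, fixed on the table, 130 mm deep (x) by 200 mm wide (y), flat deck 55 mm high. Origin: centre of its underside. Its x points away from its front panel (display and keys, facing the robot), y to its left, z up. Under the cover a black block 54 x 50 mm rises to 65 mm above the table round the cuvette
- cover_press (a point): centre of the round green mark (20 mm across) on the cover's outer face, where to press; 62 mm from the hinge line, 14 mm from the free edge. The white cover is a hollow cap, 72 mm along the hinge by 76 mm to the free edge, 27.5 mm thick; latched, its top is 92.5 mm above the table. Axes move with the cover: x along the hinge, -y to the free edge, z out of the outer face
- cover_hinge (a point): middle of the hinge line, 36 mm to the left (+y) of the photometer's centre, 65 mm above the table, along the photometer's x. The open cover leans back just past upright, outer face to the photometer's left, where the deck is free for the fingers; its free edge is then about 55 mm left of the cuvette's centre
- cover (a joint): cover angle, rad: 0 latched, -0.12 pressed to its stop, 1.7 fully open. Push-push latch: pressed at the mark to the stop (7.5 mm, under 3 N) and let go, it springs open in about 1.5 s; swung down against its weak spring (about 2 to 4 N at the mark), pressed to the stop and let go, it rises to 0 and stays; pressed again it opens again
- cuvette_top (a point): centre of the top of the orange cap (16 x 16 mm) of the cuvette, 10 mm to the right (-y) of the photometer's centre; 76 to 80 mm above the table at the start, 68 mm when seated, 3 mm above the black block. Hidden under the cover until it opens
- cuvette (a joint): how far the cuvette is pressed down, m: 0 to 0.004 at the start, 0.012 fully home; it slides with about 4 N of friction and stays where it is left; negative means pulled up
- red_dropper: white dropper bottle with red cap, 24 mm across, 68 mm high, loose, about 0.15 m to the photometer's right; origin at the centre of its underside
- green_dropper: white dropper bottle with green cap, 24 mm across, 68 mm high, loose, about 0.19 m to the photometer's right; origin at the centre of its underside
- petri_dish: petri dish, 63 mm across, 16 mm high, loose, about 0.15 m to the photometer's left; origin at the centre of its underside
- timer: white timer lying flat, 66 x 66 x 19 mm, loose, far right on the table; origin at the centre of its underside
- forceps: steel forceps lying flat, 126 mm long, loose, far right on the table; origin at the centre of the underside

How it is judged:
By the outcome, as a careful person would: the job done as asked, in the order asked, and still so for the second after the job is handed in, with the robot touching nothing.
It also fails if it takes over 51 s, if anything falls off the work surface, if the arm or the gripper's body presses on something with over 40 N, if the wrist force passes 120 N, or if a joint passes its speed limit or range.

### The arm

A 7-joint arm with a two-finger parallel gripper is mounted at the origin on a cart in front of the work surface, level with it; the furniture and walls round the work are solid. World frame = base frame: x ahead of the robot, y to its left, z up, the work surface at z = 0. Lengths are in m, angles in rad, forces in N, time in s.
With the tool pointing down it reaches from about 0.425 to 0.95 m from the base axis. Payload 4.7 kg.
Tool frame: the origin (TCP) lies midway between the tips of the shut fingers; the grasp point (between the pads) lies 19 mm behind it; z points along the fingers, y is the direction in which the jaws open and shut (so a half turn about z gives the same grasp; the last joint's range is limited). The gripper opens to 87 mm and grips with 3 to 60 N. Pads are 19 mm wide; open, the fingers measure 117 mm over their backs; the gripper's body (75 mm by 190 mm) begins 51 mm behind the grasp point.
Start: joints at [1.213, 0.469, -0.049, 1.532, 0.024, 1.141, -0.082], TCP at [0.218, -0.639, 0.223] pointing down, gripper open.
Joint ranges: [-2.59, 2.59], [-0.33, 1.99], [-1.39, 1.29], [0.1, 2.45], [-1.04, 4.18], [0.21, 1.99], [-2.66, 2.66]. Speed limits (rad/s): [2.57, 2.57, 3.14, 3.14, 3.14, 3.14, 3.14].

### API

Orientations are given as a unit quaternion [x, y, z, w].
In Python, from bench import get_state, viewer, order gives the robot as it stands. The module is installed in compiled form; this text tells all that it offers.
- The arm moves only by the tool arm_command, never from a script. Its argument "motion" is a list of rows, each a list of 7 numbers: the shift along the world's x, y, z in m, then the turn, a rotation vector about the world's x, y, z in rad, then the opening, from -1 (shut) to 1 (fully open). In form: [[tx, ty, tz, rx, ry, rz, fingers], ...]. A call has 1 to 5 rows; each row is the pose to reach, as a shift and turn from the pose commanded when the call began; what a row does not reach only later rows make up. A row lasts 1/8 s, in which the tool goes at most 62.5 mm and 10.7 degrees, less where a joint would pass 70% of its speed; a pose out of reach is approached as far as the arm can. A call with a gripper value outside its range is refused whole. The fingers move at their own pace and stop on an object; "grip_force" is the grip in N (left out, the last holds). Time passes only in rows, so rows that repeat a pose let the fingers close. It gives the time, the measured TCP pose, the force and the opening at its end, in the units of the state.
- get_state(): the state, without advancing time (a new reading comes with each control period).
- viewer.get_image(name): name is "side" or "top"; returns the picture (384x512x3 uint8, red, green, blue); there is no depth.
- viewer.camera_params(name): a dict with "fx", "fy", "cx", "cy" (pixels), "R" (3x3) and "t" (3): a world point X has camera coordinates R X + t. Camera axes: x right, y down, z forward; pixel columns grow to the right and rows downward; lengths in m; the calibration is good to about 2 mm. A picture is of the moment at which its call begins. camera_params takes no time and is no camera call.
- order.job_done(): hands the job in, once; it reports no verdict.
The state is a dict: "t": time; "joint_positions": joint angles; "qvel": joint speeds; "effort": joint torques, N m; "tool_pos": TCP position; "ee_rot": TCP orientation; "ft_force": force on the tool from outside, world axes, zero at the start; "ft_torque": the same for the moment, N m; "grip_width": opening from 0.0 (shut) to 1.0 (fully open).
Only numpy, scipy, OpenCV 4.12 (cv2) and the standard library are available. Lean on these libraries where they do the work, as an engineer would, in place of code of your own. Each camera call takes 0.05 s, during which the arm holds its last target.

## Working session

There is one attempt and no reset: what is moved stays moved. The work goes in short steps, Python scripts to look and compute and a tool call to move; the robot and the scene stay as the last step left them, time stands still between calls to the robot, and variables do not carry over. Pictures are saved under pics/ and viewed, and the job is handed in when it is done.

Besides the shell and the picture viewer there is one more tool, called after "Call:" by a JSON object that holds its "method" and its "body", one argument or row to a line. arm_command: Moves the arm, as the interface text tells. Its arguments: {"type":"object","properties":{"motion":{"type":"array","items":{"type":"array","items":{"type":"number"}}},"grip_force":{"type":"number"}},"required":["motion"]}

```bash
mkdir -p pics; python3 - <<'E'
from bench import get_state, viewer
import cv2
for n in ("side","top"):
    cv2.imwrite(f"pics/{n}0.png",viewer.get_image(n)[:,:,::-1]); print(n,viewer.camera_params(n))
s=get_state(); print(s)
E
```

```text
side {'fx': 472.4442255427187, 'fy': 472.4442255427187, 'cx': 250.54788327352443, 'cy': 198.70118283804277, 'R': array([[ 0.9094214 , -0.41540263, -0.01983333],
       [-0.27491261, -0.56469999, -0.77816257],
       [ 0.3120509 ,  0.71313012, -0.62774968]]), 't': array([-0.47175277,  0.11110087,  1.47003736])}
top {'fx': 478.1723751965362, 'fy': 478.1723751965362, 'cx': 250.39492271073172, 'cy': 189.99259372598428, 'R': array([[-0.0179652 , -0.99969753,  0.0167956 ],
       [-0.98645969,  0.01498345, -0.16331803],
       [ 0.16301697, -0.01950222, -0.9864305 ]]), 't': array([-0.13925234,  0.4602815 ,  1.74298721])}
{'t': 0.1, 'joint_positions': array([ 1.21310033,  0.46938641, -0.04856498,  1.53355033,  0.02412412,
        1.14098839, -0.08229571]), 'qvel': array([ 0.00030262, -0.0003177 ,  0.00071166, -0.00277802, -0.00178456,
        0.00038893,  0.00093206]), 'effort': array([ 2.95131558e-04, -5.09168458e+01, -8.17245408e-02, -2.36829185e+01,
       -6.16711308e-02,  3.44848260e-02,  8.13022712e-05]), 'tool_pos': array([ 0.21778059, -0.63834927,  0.22159723]), 'ee_rot': array([ 9.86515363e-01,  1.63666357e-01, -1.89392355e-04, -8.52374141e-04]), 'ft_force': array([0.47730101, 0.16422356, 0.01457947]), 'ft_torque': array([-0.03584548,  0.0404817 , -0.02140558]), 'grip_width': 1.0024875253060006}
```

View pics/side0.png

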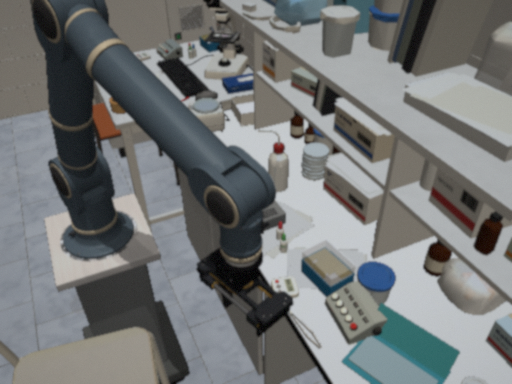

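View pics/top0.png

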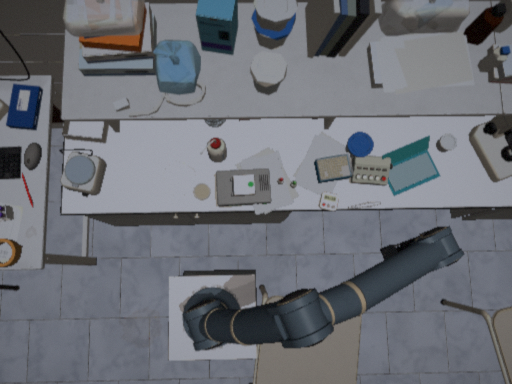

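```bash
cat > h.py <<'E'
import numpy as np, cv2
from bench import get_state, viewer
def ray(n,u,v):
    p=viewer.camera_params(n); d=p["R"].T@np.array([(u-p["cx"])/p["fx"],(v-p["cy"])/p["fy"],1]); return -p["R"].T@p["t"],d
def onz(n,u,v,z):
    o,d=ray(n,u,v); return o+d*(z-o[2])/d[2]
def proj(n,X):
    p=viewer.camera_params(n); c=p["R"]@np.array(X)+p["t"]; return np.array([p["fx"]*c[0]/c[2]+p["cx"],p["fy"]*c[1]/c[2]+p["cy"]])
def tri(u1,u2):
    o1,d1=ray("side",*u1);o2,d2=ray("top",*u2)
    k=np.linalg.lstsq(np.stack([d1,-d2],1),o2-o1,rcond=None)[0]
    a=o1+d1*k[0];b=o2+d2*k[1]; return (a+b)/2,np.linalg.norm(a-b)
def shot(n,name,box,k):
    im=viewer.get_image(n); x0,y0,x1,y1=box
    cv2.imwrite(f"pics/{name}.png",cv2.resize(im[y0:y1,x0:x1,::-1],None,fx=k,fy=k,interpolation=cv2.INTER_CUBIC)); return im
E
python3 - <<'E'
from h import *
im=shot("top","top1",(190,150,310,220),6)
hsv=cv2.cvtColor(im,cv2.COLOR_RGB2HSV)
m=cv2.inRange(hsv,(45,90,60),(85,255,255)); m[:, :190]=0;m[:,320:]=0
n,l,s,c=cv2.connectedComponentsWithStats(m)
for i in range(1,n):
    print(s[i],c[i],onz("top",*c[i],0.0925))
shot("side","side1",(180,120,320,330),2.8)
E
```

```text
[248 182   5   4  16] [250.25  183.625] [ 0.4724474  -0.14570562  0.0925    ]
[293 182   2   2   4] [293.5 182.5] [ 0.47424582 -0.30270866  0.0925    ]
```

View pics/top1.png

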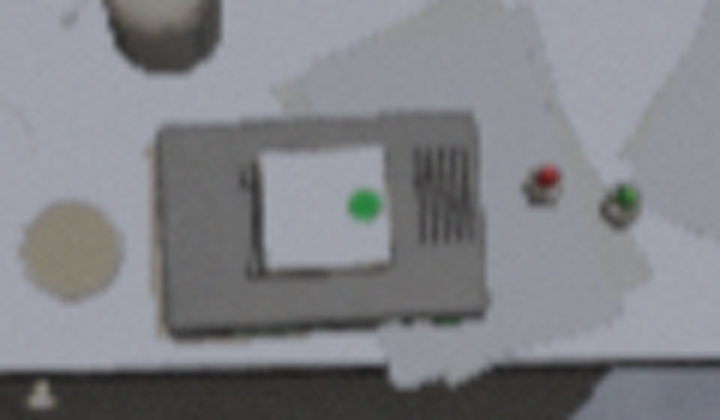

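```bash
python3 - <<'E'
from h import *
im=viewer.get_image("top")
g=cv2.cvtColor(im,cv2.COLOR_RGB2GRAY); hsv=cv2.cvtColor(im,cv2.COLOR_RGB2HSV)
# body mask: darker grey than table
print(g[187,220],g[160,200],g[180,240],g[205,225])
sub=np.zeros_like(g); sub[160:212,210:278]=1
m=((g>75)&(g<125)&(sub>0)).astype(np.uint8)
m=cv2.morphologyEx(m,cv2.MORPH_OPEN,np.ones((3,3)))
cs=cv2.findContours(m,0,2)[0]; c=max(cs,key=cv2.contourArea)
r=cv2.minAreaRect(c); b=cv2.boxPoints(r); print(r)
P=np.array([onz("top",*p,.055) for p in b]); print(P.round(4)); print(P.mean(0),np.linalg.norm(P-np.roll(P,1,0),axis=1))
cv2.imwrite("pics/m.png",m*255)
# manual corners
z=lambda x,y:(190+(x+.5)/6-.5,150+(y+.5)/6-.5)
for C,h in (([(160,128),(475,112),(487,312),(168,330)],.055),([(260,152),(383,147),(390,267),(265,271)],.0925)):
    P=np.array([onz("top",*z(*p),h) for p in C]); print(P.round(4),P.mean(0)); d=np.roll(P,-1,0)-P; print(np.linalg.norm(d,axis=1),np.degrees(np.arctan2(d[:,1],d[:,0])))
E
```

```text
105 162 162 55
((243.15440368652344, 186.21205139160156), (34.527931213378906, 54.979923248291016), 88.45184326171875)
[[ 0.5336 -0.0172  0.055 ]
 [ 0.5363 -0.2217  0.055 ]
 [ 0.4066 -0.2219  0.055 ]
 [ 0.4043 -0.0199  0.055 ]]
[ 0.47022567 -0.12016087  0.055     ] [0.12939222 0.20444698 0.12971581 0.20202196]
[[ 0.529  -0.0211  0.055 ]
 [ 0.5363 -0.2164  0.055 ]
 [ 0.4109 -0.2207  0.055 ]
 [ 0.4028 -0.0252  0.055 ]] [ 0.4697415  -0.12082155  0.055     ]
[0.19544243 0.12545354 0.19571018 0.12620942] [ -87.8592336  -178.02252433   92.36175496    1.8575616 ]
[[ 0.5055 -0.0834  0.0925]
 [ 0.5075 -0.1578  0.0925]
 [ 0.4339 -0.1607  0.0925]
 [ 0.4326 -0.0855  0.0925]] [ 0.46986662 -0.12183678  0.0925    ]
[0.07451161 0.07366506 0.07518067 0.07292745] [ -88.46565412 -177.81144674   90.97570119    1.67231869]
```

View pics/side1.png

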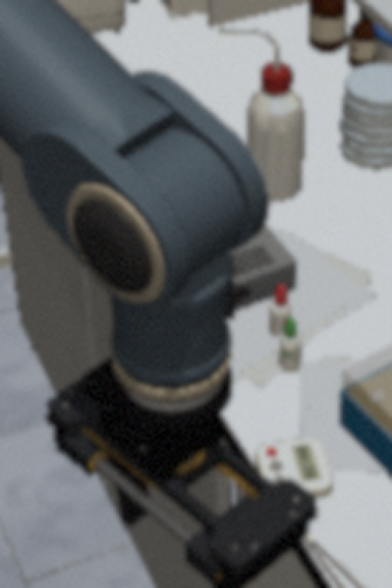

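Call:
{"method": "arm_command", "body": {
  "motion": [
    [0.025,0.05,0,0,0,0.128,-1],
    [0.05,0.1,0,0,0,0.256,-1],
    [0.075,0.15,0,0,0,0.384,-1],
    [0.1,0.2,0,0,0,0.512,-1],
    [0.126,0.246,0,0,0,0.64,-1]
  ],
  "grip_force": 15
}}

```text
t: 0.88
tool_pos: [0.3446, -0.391, 0.2227]
ee_rot: [0.884, 0.468, 0.0, 0.0]
ft_force: [0.4, -0.7, -0.0]
grip_width: 0.516
```

Call:
{"method": "arm_command", "body": {
  "motion": [
    [0.025,0.05,0,0,0,0.128,-1],
    [0.05,0.1,0,0,0,0.256,-1],
    [0.075,0.15,0,0,0,0.384,-1],
    [0.1,0.2,-0.02,0,0,0.512,-1],
    [0.127,0.246,-0.04,0,0,0.636,-1]
  ]
}}

```text
t: 1.5
tool_pos: [0.4717, -0.1453, 0.1826]
ee_rot: [0.694, 0.72, 0.0, 0.001]
ft_force: [0.3, -0.8, -0.1]
grip_width: 0.019
```

Call:
{"method": "arm_command", "body": {
  "motion": [
    [0,0,0,0,0,0,-1]
  ]
}}

```text
t: 1.62
tool_pos: [0.4718, -0.1421, 0.1816]
ee_rot: [0.692, 0.722, 0.001, -0.001]
ft_force: [-0.3, -0.2, -0.4]
grip_width: 0.006
```

```bash
python3 - <<'E'
from h import *
im=shot("side","s2",(160,140,320,280),5)
s=get_state();print(s["tool_pos"],s["joint_positions"],s["grip_width"])
print(proj("side",s["tool_pos"]),proj("side",(.472,-.146,.0925)))
E
```

```text
[ 0.47120496 -0.1450177   0.18204514] [ 0.67560317  0.26382653 -0.5424433   1.97699855  0.16587357  0.94503599
  0.08858846] 0.004138352616742127
[255.0722796  172.29725936] [255.84274947 196.04155568]
```

View pics/s2.png

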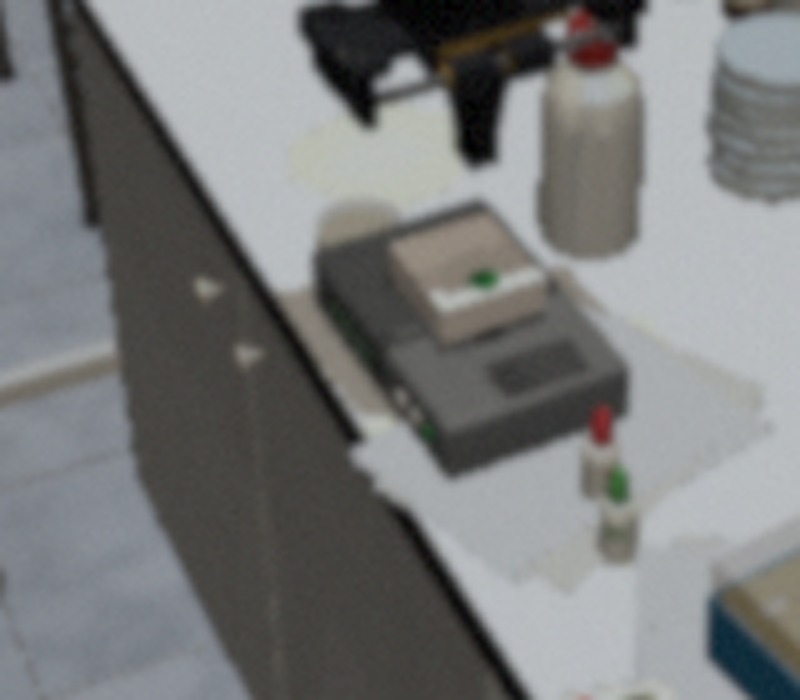

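Call:
{"method": "arm_command", "body": {
  "motion": [
    [0.001,-0.001,-0.05,0,0,0,-1],
    [0.001,-0.001,-0.075,0,0,0,-1],
    [0.001,-0.001,-0.085,0,0,0,-1],
    [0.001,-0.001,-0.09,0,0,0,-1],
    [0.001,-0.001,-0.094,0,0,0,-1]
  ]
}}

```text
t: 2.3
tool_pos: [0.4728, -0.1489, 0.0895]
ee_rot: [0.695, 0.719, 0.0, 0.001]
ft_force: [0.0, -1.1, 2.1]
grip_width: 0.006
```

Call:
{"method": "arm_command", "body": {
  "motion": [
    [0,0,-0.002,0,0,0,-1],
    [0,0,-0.004,0,0,0,-1]
  ]
}}

```text
t: 2.55
tool_pos: [0.473, -0.1486, 0.0859]
ee_rot: [0.695, 0.719, 0.0, 0.001]
ft_force: [-3.1, -0.9, 19.6]
grip_width: 0.006
```

Call:
{"method": "arm_command", "body": {
  "motion": [
    [0,-0.005,0.06,0,0,0,-1],
    [0,-0.01,0.12,0,0,0,-1],
    [0,-0.01,0.13,0,0,0,-1],
    [0,-0.01,0.13,0,0,0,-1],
    [0,-0.01,0.13,0,0,0,-1]
  ]
}}

```text
t: 3.18
tool_pos: [0.4708, -0.1574, 0.2128]
ee_rot: [0.695, 0.719, -0.001, -0.002]
ft_force: [-0.4, 0.3, 0.3]
grip_width: 0.004
```

Call:
{"method": "arm_command", "body": {
  "motion": [
    [0,0,0,0,0,0,-1],
    [0,0,0,0,0,0,-1],
    [0,0,0,0,0,0,-1],
    [0,0,0,0,0,0,-1],
    [0,0,0,0,0,0,-1]
  ]
}}

```text
t: 3.8
tool_pos: [0.472, -0.1578, 0.2146]
ee_rot: [0.695, 0.719, 0.0, 0.0]
ft_force: [0.9, -0.3, 1.2]
grip_width: 0.002
```

Call:
{"method": "arm_command", "body": {
  "motion": [
    [0,0,0,0,0,0,-1],
    [0,0,0,0,0,0,-1],
    [0,0,0,0,0,0,-1]
  ]
}}

```text
t: 4.18
tool_pos: [0.472, -0.1578, 0.2146]
ee_rot: [0.695, 0.719, 0.0, 0.0]
ft_force: [-0.2, 0.1, -0.9]
grip_width: 0.009
```

```bash
python3 - <<'E'
from h import *
im=shot("side","s3",(190,140,310,240),6)
for n in ("side","top"):
    if n=="top": im=shot("top","t3",(190,150,310,220),6)
    hsv=cv2.cvtColor(im,cv2.COLOR_RGB2HSV)
    m=cv2.inRange(hsv,(5,140,90),(20,255,255)); k,l,s,c=cv2.connectedComponentsWithStats(m)
    for i in range(1,k):
        if 200<c[i][0]<300 and 150<c[i][1]<240: print(n,s[i],c[i],onz(n,*c[i],.078))
    print(proj(n,(.470,-.1305,.078)))
print(get_state()["tool_pos"])
E
```

```text
side [252 196   5   4  16] [254.  197.5] [ 0.4712763  -0.13354131  0.078     ]
[253.21925396 197.06363467]
[246.03149883 185.04740222]
[ 0.47199555 -0.15785758  0.2145794 ]
```

View pics/s3.png

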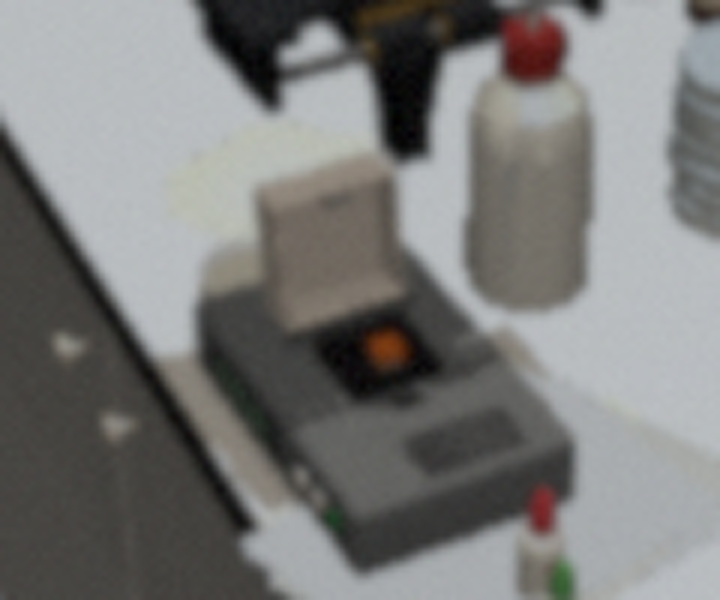

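View pics/t3.png

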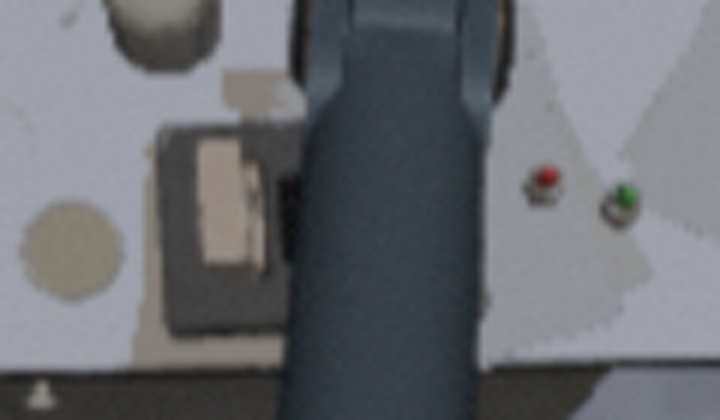

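Call:
{"method": "arm_command", "body": {
  "motion": [
    [-0.001,0.027,-0.03,0,0,0,-1],
    [-0.001,0.027,-0.085,0,0,0,-1],
    [-0.001,0.027,-0.12,0,0,0,-1],
    [-0.001,0.027,-0.132,0,0,0,-1],
    [-0.001,0.027,-0.136,0,0,0,-1]
  ]
}}

```text
t: 4.9
tool_pos: [0.4715, -0.1309, 0.0787]
ee_rot: [0.695, 0.719, 0.0, 0.0]
ft_force: [0.3, -0.7, 0.3]
grip_width: 0.007
```

Call:
{"method": "arm_command", "body": {
  "motion": [
    [0,0,-0.003,0,0,0,-1],
    [0,0,-0.006,0,0,0,-1],
    [0,0,-0.008,0,0,0,-1],
    [0,0,-0.009,0,0,0,-1]
  ]
}}

```text
t: 5.4
tool_pos: [0.4722, -0.1311, 0.0703]
ee_rot: [0.695, 0.719, 0.001, 0.001]
ft_force: [1.7, -0.0, 3.8]
grip_width: 0.006
```

Call:
{"method": "arm_command", "body": {
  "motion": [
    [0,0,-0.001,0,0,0,-1],
    [0,0,-0.002,0,0,0,-1],
    [0,0,-0.002,0,0,0,-1]
  ]
}}

```text
t: 5.78
tool_pos: [0.4721, -0.1311, 0.0683]
ee_rot: [0.695, 0.719, 0.001, 0.001]
ft_force: [0.8, -0.8, 7.6]
grip_width: 0.006
```

Call:
{"method": "arm_command", "body": {
  "motion": [
    [0,0,-0.001,0,0,0,-1],
    [0,0,-0.001,0,0,0,-1]
  ]
}}

```text
t: 6.02
tool_pos: [0.4722, -0.1311, 0.0681]
ee_rot: [0.695, 0.719, 0.0, 0.001]
ft_force: [-0.4, -0.5, 15.0]
grip_width: 0.001
```

Call:
{"method": "arm_command", "body": {
  "motion": [
    [0,0,-0.001,0,0,0,-1],
    [0,0,-0.001,0,0,0,-1]
  ]
}}

```text
t: 6.28
tool_pos: [0.4722, -0.1311, 0.068]
ee_rot: [0.695, 0.719, -0.0, 0.001]
ft_force: [-4.2, 0.9, 22.7]
grip_width: 0.01
```

Call:
{"method": "arm_command", "body": {
  "motion": [
    [0,0,0.02,0,0,0,-1],
    [0,0,0.08,0,0,0,-1],
    [0,0,0.142,0,0,0,-1],
    [0,0.0,0.15,0,0,0,-1],
    [0,0.03,0.15,0,0,0,-1]
  ]
}}

```text
t: 6.9
tool_pos: [0.4702, -0.1028, 0.2152]
ee_rot: [0.697, 0.717, -0.001, -0.0]
ft_force: [0.6, -0.3, -0.7]
grip_width: 0.007
```

```bash
python3 - <<'E'
from h import *
im=shot("side","s4",(190,140,310,240),6)
X,e=tri((278.8,147),(215.5,145)); print(X,e, onz("side",280,190,0))
hsv=cv2.cvtColor(im,cv2.COLOR_RGB2HSV)
m=cv2.inRange(hsv,(5,140,90),(20,255,255)); k,l,s,c=cv2.connectedComponentsWithStats(m)
for i in range(1,k):
    if 200<c[i][0]<300 and 150<c[i][1]<240: print(s[i],c[i])
print(proj("side",(.471,-.131,.068)))
E
```

```text
[ 0.60524934 -0.02641273  0.16253029] 0.011442548577637017 [ 0.60894458 -0.04665216  0.        ]
[252 197   6   5  24] [254.29166667 199.29166667]
[253.62767209 199.55542273]
```

View pics/s4.png

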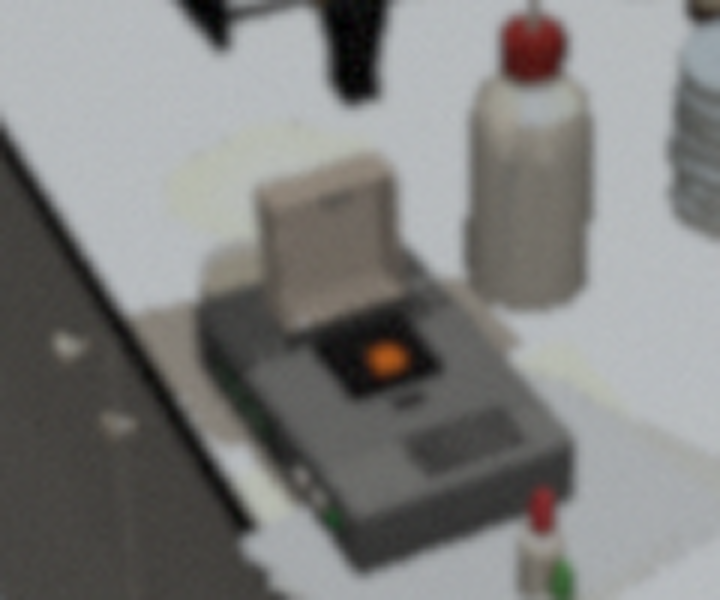

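Call:
{"method": "arm_command", "body": {
  "motion": [
    [-0.007,0.04,0,0,0,0,-1],
    [-0.007,0.08,0,0,0,0,-1],
    [-0.007,0.08,-0.04,0,0,0,-1],
    [-0.007,0.08,-0.095,0,0,0,-1],
    [-0.007,0.08,-0.095,0,0,0,-1]
  ]
}}

```text
t: 7.58
tool_pos: [0.4592, -0.0209, 0.1164]
ee_rot: [0.694, 0.72, -0.004, -0.005]
ft_force: [0.1, -0.0, -0.1]
grip_width: 0.006
```

```bash
python3 - <<'E'
from h import *
im=shot("side","s5",(190,140,310,240),6)
print(get_state()["tool_pos"])
h=np.array([-.0845,.065]);
for th in (1.7,1.5,1.3,1.1,.9,.7,.5,.3,.15,0,-.12):
    for s in (62,):
        p=np.array([-s*np.cos(th)+27.5*np.sin(th), s*np.sin(th)+27.5*np.cos(th)])/1000+h; print(th,p.round(4),"tcp y",(p[0]+.0095).round(4))
E
```

```text
[ 0.4618409  -0.02069821  0.11890573]
1.7 [-0.0492  0.1229] tcp y -0.0397
1.5 [-0.0615  0.1288] tcp y -0.052
1.3 [-0.0746  0.1321] tcp y -0.0651
1.1 [-0.0881  0.1327] tcp y -0.0786
0.9 [-0.1015  0.1307] tcp y -0.092
0.7 [-0.1142  0.126 ] tcp y -0.1047
0.5 [-0.1257  0.1189] tcp y -0.1162
0.3 [-0.1356  0.1096] tcp y -0.1261
0.15 [-0.1417  0.1015] tcp y -0.1322
0 [-0.1465  0.0925] tcp y -0.137
-0.12 [-0.1493  0.0849] tcp y -0.1398
```

View pics/s5.png

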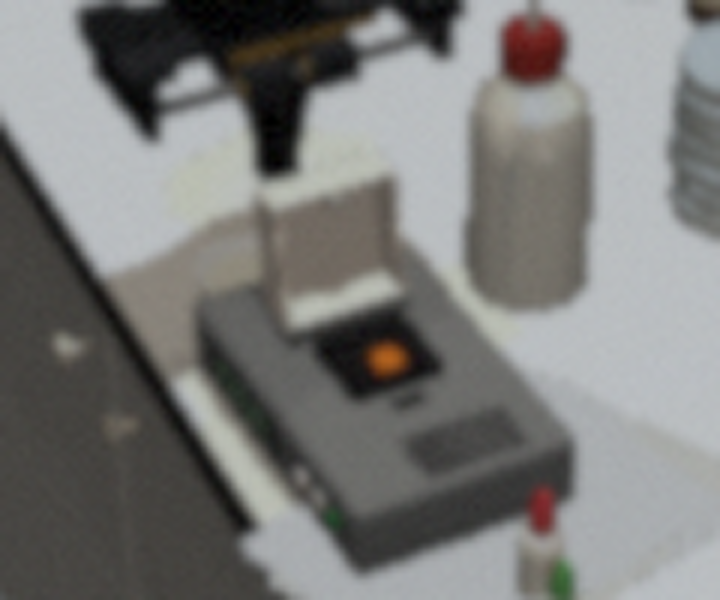

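Call:
{"method": "arm_command", "body": {
  "motion": [
    [0,-0.014,0.001,0,0,0,-1],
    [0,-0.026,0.004,0,0,0,-1],
    [0,-0.039,0.008,0,0,0,-1],
    [0,-0.052,0.009,0,0,0,-1],
    [0,-0.064,0.008,0,0,0,-1]
  ]
}}

```text
t: 8.25
tool_pos: [0.4645, -0.0861, 0.1291]
ee_rot: [0.695, 0.719, 0.0, 0.001]
ft_force: [0.8, 0.9, 1.3]
grip_width: 0.007
```

```bash
python3 - <<'E'
from h import *
im=shot("side","s6",(190,140,310,240),6)
print(get_state()["tool_pos"],get_state()["ft_force"])
E
```

```text
[ 0.46399311 -0.08781274  0.12857921] [ 0.40571678 -0.82811827  1.32003941]
```

View pics/s6.png

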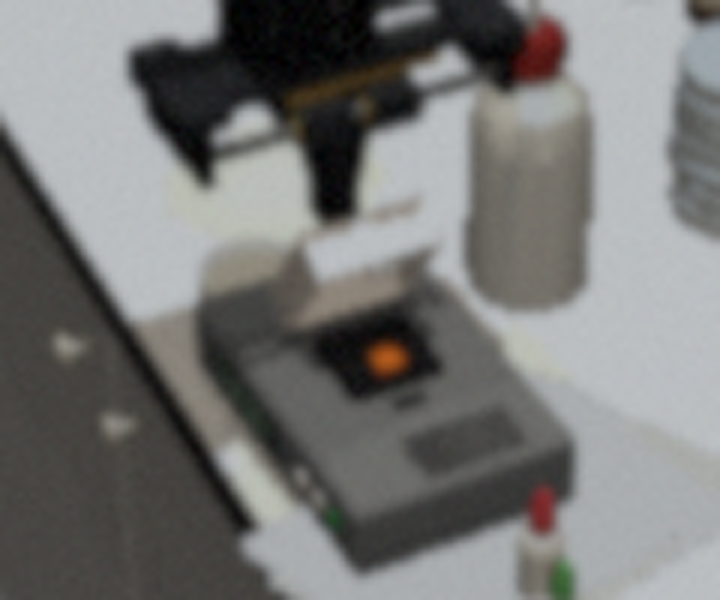

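Call:
{"method": "arm_command", "body": {
  "motion": [
    [0.001,-0.012,-0.003,0,0,0,-1],
    [0.002,-0.022,-0.009,0,0,0,-1],
    [0.003,-0.032,-0.016,0,0,0,-1],
    [0.004,-0.042,-0.024,0,0,0,-1],
    [0.005,-0.05,-0.031,0,0,0,-1]
  ]
}}

```text
t: 8.93
tool_pos: [0.469, -0.1346, 0.0969]
ee_rot: [0.695, 0.719, 0.0, -0.001]
ft_force: [-1.1, 2.2, 4.1]
grip_width: 0.004
```

```bash
python3 - <<'E'
from h import *
im=shot("side","s7",(190,140,310,240),6)
print(get_state()["tool_pos"],get_state()["ft_force"])
E
```

```text
[ 0.46884253 -0.13591301  0.09622547] [0.59525051 1.06344641 0.17114374]
```

View pics/s7.png

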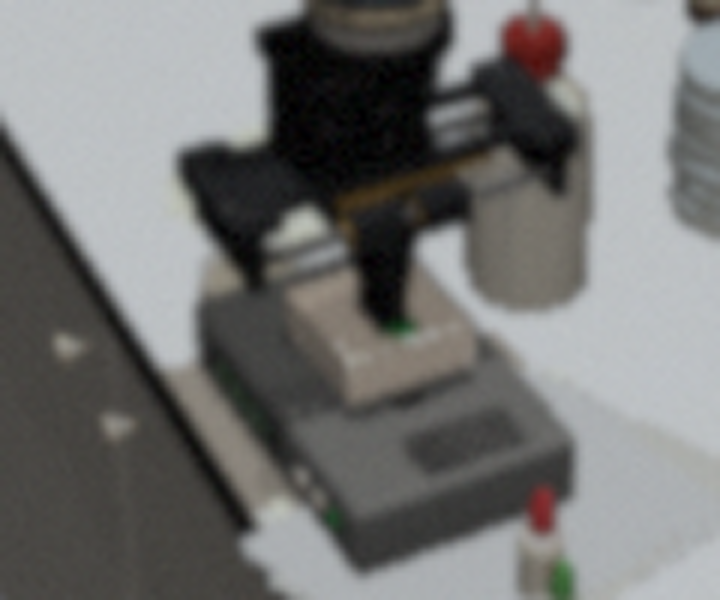

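Call:
{"method": "arm_command", "body": {
  "motion": [
    [0.001,-0.005,-0.003,0,0,0,-1],
    [0.002,-0.011,-0.005,0,0,0,-1],
    [0.002,-0.011,-0.008,0,0,0,-1],
    [0.002,-0.011,-0.011,0,0,0,-1],
    [0.002,-0.011,-0.011,0,0,0,-1]
  ]
}}

```text
t: 9.6
tool_pos: [0.4713, -0.1466, 0.0868]
ee_rot: [0.695, 0.719, -0.0, 0.001]
ft_force: [-0.0, -2.8, 3.0]
grip_width: 0.004
```

Call:
{"method": "arm_command", "body": {
  "motion": [
    [0,0,-0.001,0,0,0,-1],
    [0,0,-0.002,0,0,0,-1]
  ]
}}

```text
t: 9.85
tool_pos: [0.4715, -0.1467, 0.0862]
ee_rot: [0.695, 0.719, -0.001, 0.001]
ft_force: [-4.1, -2.7, 21.0]
grip_width: 0.005
```

Stop reached. I'll release slowly at first, then clear and look.

Call:
{"method": "arm_command", "body": {
  "motion": [
    [0,0,0.006,0,0,0,-1],
    [0,0,0.012,0,0,0,-1],
    [0,0,0.03,0,0,0,-1],
    [0,0,0.08,0,0,0,-1],
    [0,-0.02,0.13,0,0,0,-1]
  ]
}}

```text
t: 10.48
tool_pos: [0.4705, -0.1639, 0.2154]
ee_rot: [0.694, 0.72, 0.0, -0.001]
ft_force: [1.4, -0.5, 0.0]
grip_width: 0.005
```

Call:
{"method": "arm_command", "body": {
  "motion": [
    [0,-0.03,0,0,0,0,-1],
    [0,-0.06,0,0,0,0,-1],
    [0,-0.12,0,0,0,0,-1],
    [0,-0.15,0,0,0,0,-1],
    [0,-0.15,0,0,0,0,-1]
  ]
}}

```text
t: 11.1
tool_pos: [0.4699, -0.3183, 0.2136]
ee_rot: [0.697, 0.717, -0.0, -0.001]
ft_force: [-0.7, 0.6, -1.9]
grip_width: 0.006
```

Call:
{"method": "arm_command", "body": {
  "motion": [
    [0,-0.05,0,0,0,0,-1],
    [0,-0.1,0,0,0,0,-1],
    [0,-0.1,0,0,0,0,-1],
    [0,-0.1,0,0,0,0,-1],
    [0,-0.1,0,0,0,0,-1]
  ]
}}

```text
t: 11.72
tool_pos: [0.4718, -0.4134, 0.2147]
ee_rot: [0.694, 0.72, 0.0, -0.0]
ft_force: [0.1, 0.2, 0.4]
grip_width: 0.006
```

```bash
python3 - <<'E'
from h import *
shot("side","s8",(170,140,330,260),5)
im=shot("top","t8",(190,150,310,220),6)
hsv=cv2.cvtColor(im,cv2.COLOR_RGB2HSV)
m=cv2.inRange(hsv,(45,90,60),(85,255,255)); k,l,s,c=cv2.connectedComponentsWithStats(m)
print(s[1:],c[1:]); print(get_state()["t"],get_state()["tool_pos"])
E
```

```text
[[248 182   5   4  16]
 [294 182   1   1   1]] [[250.25  183.625]
 [294.    182.   ]]
11.825 [ 0.4715952  -0.41419007  0.2148399 ]
```

View pics/s8.png

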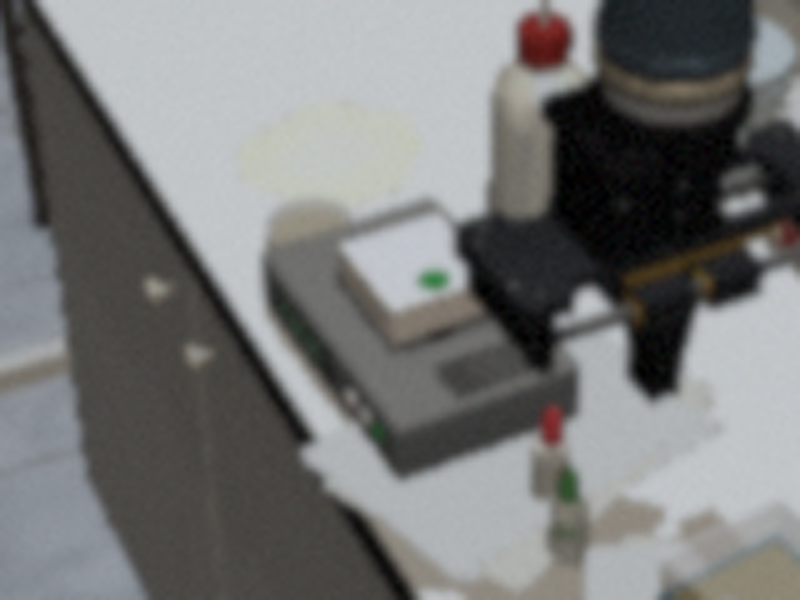

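View pics/t8.png

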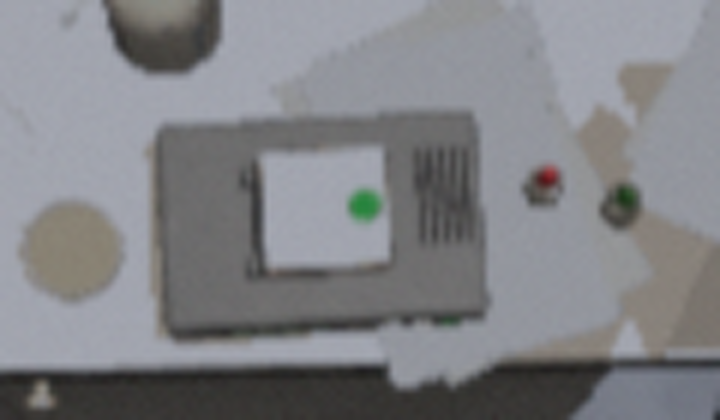

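The cover is latched: in the top view the green mark is back at (250.25, 183.6), the same pixel as at the start, 1.8 s after letting go. The bottles and dish stand where they were, and the arm touches nothing.

```bash
python3 -c "
from bench import order
print(order.job_done())"
```

```text
the job is handed in; nothing more can be done
None
```

The cuvette is fully home and the cover is latched shut again; I handed the job in at about 12 s of the 51 s allowed.

- **Opening:** I pressed the cover at the green mark to its stop, with about 20 N on the wrist, and it sprang open.
- **Cuvette:** I pressed the orange cap straight down to a hard stop. The fingertips stopped at 68.0 mm while the force rose from 8 to 23 N. In the side view, the cap was at row 199.3, against 199.6 expected for a seated cuvette.
- **Closing:** I swung the cover down with the closed fingertips, pressed it to its stop with about 21 N and let go. In the top view, taken nearly 2 s after I let go, the green mark was at the same pixel as before I started, so the cover stayed latched.
- **Surroundings:** The droppers and dish looked unmoved in the last pictures, which don't show the timer and forceps. The arm stayed well clear of both.

No check failed or disagreed beyond about 2 mm of calibration error.

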